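# Ready the soldering corner of a jeweller's bench

## Task

Make the soldering board ready: first put away the steel pipe lying across the board by pressing it down into the forked clip until it is fully home under the sprung jaw. Then set the brick-shaped soldering block on the board, snug in the corner formed by the two steel strips, touching both, with its long side along the longer strip. The block is brittle, so do not drop or ram it, and leave the other things on the bench where they are.

Things in the scene. Friction and masses are not known exactly. Their poses are not given: they have to be found in the camera images.
- board: Fixed grey heatproof board, 200 (x) x 160 (y) x 12 mm, on the left or right of the bench. Origin: centre of its underside. Along its +x and +y edges stand dark steel strips, 8 mm wide, 10 mm above the board's face (top 22 mm above the bench), flush with its outer edges. The +y strip is the longer (200 mm) and runs along x.
- corner (a point): Inner corner of the two strips, at the height of the board's upper face (12 mm above the bench); axes are the board's. The free board lies towards -x and -y. The block in place has its centre 50 mm from it along -x and 25 mm along -y.
- block: Loose pale soldering block (a small brick) with scorch marks, 100 (x) x 50 (y) x 40 (z) mm, about 0.3 kg. Origin: centre of its underside. Either end may point either way. It starts on the bench.
- pipe: Loose straight steel pipe along its x, 12 mm in diameter, with a 16 mm cubic nut round each end (from 69 to 85 mm either side of the middle); about 90 g. Starts lying on the board, held 2 mm clear of its face by the nuts. Origin: mid-length, 8 mm below the axis. Either end may point either way.
- pipe_mid (a point): Middle of the pipe, on its axis; its axes are the pipe's.
- clip: Fixed steel clip, base 130 (x) x 70 (y) x 8 mm; origin: centre of underside. Two forks, 10 mm thick, at x = -39 and 39 mm hold the pipe along x: slots open upward, 14 mm wide, centred on y = 0, floor 30 mm high; -y wall to 60 mm, flared to 68; +y wall to 40. Jaw noses just outside the forks, at x = -50.5 and 50.5. Between the forks 68 mm are free for fingers, down to a cross pin 18 mm high.
- seat (a point): Where the middle of the pipe's axis lies when it is home: on the clip's mid-plane, 36 mm above the bench; axes are the clip's.
- jaw (a joint): Angle (rad) of the sprung jaw: one piece with two noses, on a pin along x at y = 6, 14 mm high. At 0 it is shut: noses reach over the slots from +y, undersides 44.5 mm high, sloping up and outward to 65 mm. The pipe, pushed down with about 10 N, swings it outward (about +0.15); it then springs shut over the pipe.
- mug: A bystander to leave alone: green glass mug, 72 mm wide, 75 mm high; origin: centre of underside.
- jar: A bystander to leave alone: amber glass jar, 48 mm wide, 60 mm high; origin: centre of underside.
- hammer: A bystander to leave alone: hammer lying down, 200 mm long, handle to its -x; origin: its middle, on the bench.
- brush: A bystander to leave alone: brush lying down, handle to its -x; origin: its middle, on the bench.
- ring0: A bystander to leave alone: white ring blank standing on its end, 22 mm wide, 13 mm high; origin: centre of underside.
- ring1: A bystander to leave alone: white ring blank standing on its end, 22 mm wide, 13 mm high; origin: centre of underside.
- ring2: A bystander to leave alone: white ring blank standing on its end, 22 mm wide, 13 mm high; origin: centre of underside.
There are look-alikes about, which are no part of the job. Of the things shaped like the block, the white one is meant.

How it is judged:
By the outcome, as a careful person would: the job done as asked, in the order asked, and still so for the second after the job is handed in, with the robot touching nothing.
It also fails if it takes over 67 s, if anything falls off the work surface, if the arm or the gripper's body presses on something with over 40 N, if the wrist force passes 120 N, or if a joint passes its speed limit or range.

## Robot

A 7-joint arm with a two-finger parallel gripper is mounted at the origin on the work surface. World frame = base frame: x ahead of the robot, y to its left, z up, the work surface at z = 0. Lengths are in m, angles in rad, forces in N, time in s.
With the tool pointing down it reaches from about 0.425 to 0.875 m from the base axis. Payload 4.7 kg.
Tool frame: the origin (TCP) lies midway between the tips of the shut fingers; the grasp point (between the pads) lies 19 mm behind it; z points along the fingers, y is the line along which they close (so a half turn about z gives the same grasp; the last joint's range is limited). The gripper opens to 87 mm and grips with 3 to 60 N. Pads are 19 mm wide; open, the fingers measure 117 mm over their backs; the gripper's body (75 mm by 190 mm) begins 51 mm behind the grasp point.
Start: joints at [1.217, 0.321, -0.07, 1.45, 0.023, 1.371, -0.057], TCP at [0.234, -0.607, 0.223] pointing down, gripper open.
Joint ranges: [-2.86, 2.86], [-0.3, 2.09], [-1.38, 1.24], [0.06, 2.45], [-1.56, 4.7], [0.09, 2.05], [-2.69, 2.69]. Speed limits (rad/s): [2.57, 2.57, 3.14, 3.14, 3.14, 3.14, 3.14].

## Interface

Orientations are given as a unit quaternion [x, y, z, w].
In Python, from rig import env gives the robot as it stands. Calls block until the motion is done:
- env.movep(position, orientation): joint-space move of the TCP to a pose.
- env.line_to(position, feed=0.15, rot=None, until_force=None): straight line of the TCP; rot=None keeps the orientation; feed is the mean speed in m/s. With until_force (N) it stops when the force on the tool has changed by that much, and returns True; else False.
- env.goto_joints(angles): joint-space move.
- env.release() and env.close_gripper(force=None): open the fingers fully, or close them until they stop; force is the grip in N (None keeps the last).
- env.hold(seconds).
- env.inverse_kinematics(position, orientation): joint angles nearest the present ones, or None.
- env.get_image(name): name is "scene" or "side" or "wrist"; returns the picture (384x512x3 uint8, red, green, blue); there is no depth.
- env.camera_info(name): a dict with "camera_matrix" (3x3 intrinsics, pixels), "cam_to_world" (4x4, takes a point from camera to world coordinates). Camera axes: x right, y down, z forward; pixel columns grow to the right and rows downward; lengths in m; the calibration is good to about 2 mm. A picture is of the moment at which its call begins: read the wrist's pose just before it. camera_info takes no time and is no camera call; for the wrist camera it gives the pose at the moment of the call.
A pose or a line that the arm cannot do raises env.IKError and nothing moves.
- env.job_done(): hands the job in; it is judged then, once.
Readings, each from a call of its own:
- env.read_time(): time.
- env.read_joint_pos(): joint angles.
- env.read_qd(): joint speeds.
- env.read_joint_torque(): joint torques, N m.
- env.read_tcp_pos(): TCP position.
- env.read_eef_rot(): TCP orientation.
- env.read_force(): force on the tool from outside, world axes, zero at the start.
- env.read_ft_torque(): the same for the moment, N m.
- env.read_grip_width(): opening from 0.0 (shut) to 1.0 (fully open).
- env.read_gripper_force(): force on a finger pad.
Only numpy, scipy, OpenCV 4.12 (cv2) and the standard library are available. Lean on these libraries where they do the work, as an engineer would, in place of code of your own. Each camera call takes 0.05 s, during which the arm holds its last target. There are 200 camera calls.

## Working session

There is one attempt and no reset: what is moved stays moved. The work goes in short steps, each a Python script; the robot and the scene stay as the last script left them, time stands still between calls to the robot, and variables do not carry over. Pictures are saved under pics/ and viewed, at most 10 in all, crops included, and the job is handed in when it is done.

```bash
ls; mkdir -p pics
python3 - <<'E'
from rig import env
import cv2,numpy as np
for n in ("scene","side"):
    im=env.get_image(n); cv2.imwrite(f"pics/{n}0.png",im[:,:,::-1])
    c=env.camera_info(n); print(n,np.round(c["camera_matrix"],1).tolist(),np.round(c["cam_to_world"],3).tolist())
a=cv2.imread("pics/scene0.png");b=cv2.imread("pics/side0.png")
cv2.imwrite("pics/s0.png",cv2.resize(a,(800,600),interpolation=cv2.INTER_CUBIC))
cv2.imwrite("pics/d0.png",cv2.resize(b,(800,600),interpolation=cv2.INTER_CUBIC))
print(env.read_tcp_pos(),env.read_eef_rot(),env.read_time())
E
```

```text
pics
scene [[418.8, 0.0, 253.6], [0.0, 418.8, 185.6], [0.0, 0.0, 1.0]] [[0.01, 0.781, -0.624, 1.197], [1.0, -0.011, 0.002, -0.009], [-0.005, -0.624, -0.781, 0.912], [0.0, 0.0, 0.0, 1.0]]
side [[436.2, 0.0, 260.4], [0.0, 436.2, 188.8], [0.0, 0.0, 1.0]] [[-0.875, -0.233, 0.425, -0.002], [-0.484, 0.461, -0.744, 0.891], [-0.022, -0.856, -0.516, 0.671], [0.0, 0.0, 0.0, 1.0]]
[ 0.23346797 -0.6060763   0.22155668] [ 9.83138688e-01  1.82859345e-01 -2.05873842e-04 -8.59458583e-04] 0.1
```

View pics/s0.png

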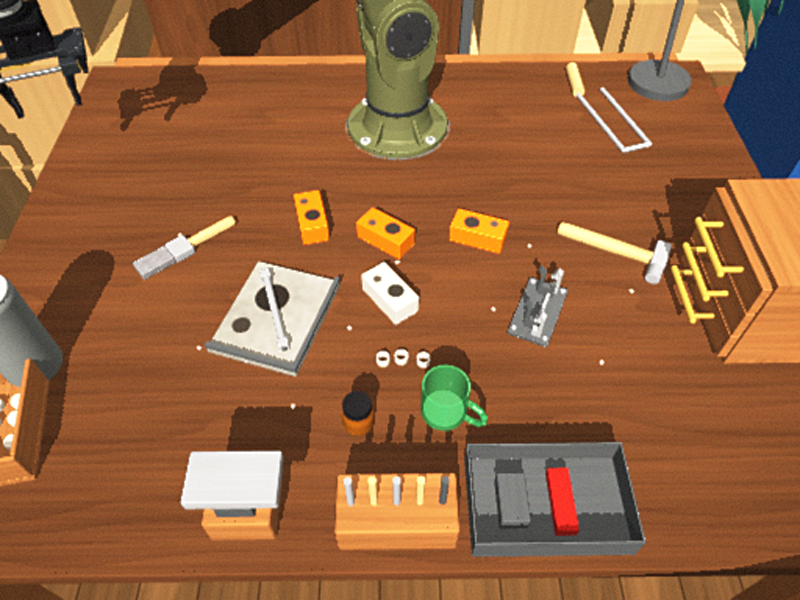

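View pics/d0.png

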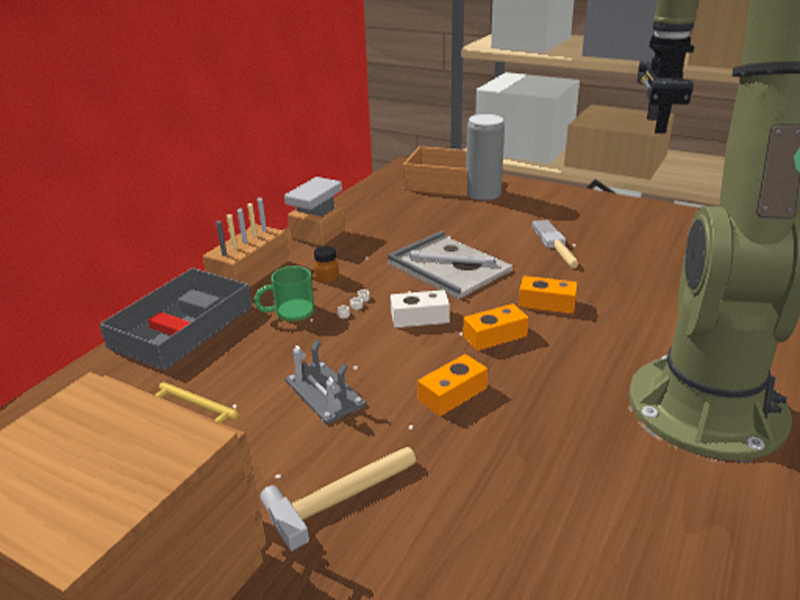

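The scene shows the board at left (corners in the 800-px view about (258,263), (340,277), (297,370), (208,345)), with dark strips on the bottom and right edges and the pipe from (266,270) to (285,343). The white block is at (390,293) and the clip at (540,305). Next I'll compute coarse positions, then look with the wrist camera.

```bash
cat > h.py <<'E'
from rig import env
import cv2,numpy as np
from scipy.spatial.transform import Rotation as R
def ray(ci,uv,z):
    K,T=np.array(ci["camera_matrix"]),np.array(ci["cam_to_world"])
    d=T[:3,:3]@np.linalg.solve(K,[uv[0],uv[1],1.]); o=T[:3,3]
    return o+d*(z-o[2])/d[2]
def proj(ci,p):
    K,T=np.array(ci["camera_matrix"]),np.array(ci["cam_to_world"])
    q=(np.atleast_2d(p)-T[:3,3])@T[:3,:3]@K.T
    return q[:,:2]/q[:,2:]
def down(yaw):  # tool z down, tool y (closing line) at world angle yaw+pi/2... tool x at yaw
    x=np.array([np.cos(yaw),np.sin(yaw),0]);z=np.array([0,0,-1.])
    return R.from_matrix(np.c_[x,np.cross(z,x),z]).as_quat()
def yaw_now():
    x=R.from_quat(env.read_eef_rot()).as_matrix()[:,0]; return np.arctan2(x[1],x[0])
E
python3 - <<'E'
from h import *
c=env.camera_info("scene");s=512/800
for n,u,z in [("b1",(258,263),.012),("b2",(340,277),.022),("b3 corner",(297,366),.022),("b4",(208,341),.022),("p1",(266,270),.02),("p2",(285,343),.02),("block",(388,285),.04),("clip a",(522,288),.008),("clip b",(567,293),.008),("clip c",(546,344),.004),("clip d",(511,332),.008)]:
    print(n,ray(c,np.array(u)*s,z).round(3))
w=env.camera_info("wrist")
T=np.eye(4);T[:3,:3]=R.from_quat(env.read_eef_rot()).as_matrix();T[:3,3]=env.read_tcp_pos()
print((np.linalg.inv(T)@w["cam_to_world"]).round(3),np.round(w["camera_matrix"],1),yaw_now())
for p in [(.6,-.25,.3),(.6,.22,.3),(.55,-.05,.3)]:
    for y in (0,np.pi/2,-np.pi/2,np.pi,.37): print(p,y,env.inverse_kinematics(p,down(y)) is not None)
E
```

```text
b1 [ 0.411 -0.258  0.012]
b2 [ 0.455 -0.105  0.022]
b3 corner [ 0.639 -0.166  0.022]
b4 [ 0.589 -0.316  0.022]
p1 [ 0.435 -0.239  0.02 ]
p2 [ 0.593 -0.19   0.02 ]
block [ 0.489 -0.02   0.04 ]
clip a [0.474 0.217 0.008]
clip b [0.486 0.294 0.008]
clip c [0.59  0.242 0.004]
clip d [0.568 0.186 0.008]
[[ 0.001 -0.967 -0.256  0.069]
 [ 1.     0.     0.001  0.   ]
 [-0.001 -0.256  0.967 -0.163]
 [ 0.     0.     0.     1.   ]] [[296.9   0.  255.6]
 [  0.  296.9 194.2]
 [  0.    0.    1. ]] 0.3677883291737273
(0.6, -0.25, 0.3) 0 True
(0.6, -0.25, 0.3) 1.5707963267948966 True
(0.6, -0.25, 0.3) -1.5707963267948966 True
(0.6, -0.25, 0.3) 3.141592653589793 True
(0.6, -0.25, 0.3) 0.37 True
(0.6, 0.22, 0.3) 0 True
(0.6, 0.22, 0.3) 1.5707963267948966 True
(0.6, 0.22, 0.3) -1.5707963267948966 True
(0.6, 0.22, 0.3) 3.141592653589793 True
(0.6, 0.22, 0.3) 0.37 True
(0.55, -0.05, 0.3) 0 True
(0.55, -0.05, 0.3) 1.5707963267948966 True
(0.55, -0.05, 0.3) -1.5707963267948966 False
(0.55, -0.05, 0.3) 3.141592653589793 True
(0.55, -0.05, 0.3) 0.37 True
```

Run:
```python
from h import *
import json
for n,p in [("board",(.52,-.16,.17)),("clip",(.53,.24,.17))]:
    env.movep(p,down(0)); c=env.camera_info("wrist"); im=env.get_image("wrist")
    json.dump({k:np.array(v).tolist() for k,v in c.items() if k in("camera_matrix","cam_to_world")},open(f"{n}.json","w"))
    cv2.imwrite(f"pics/w_{n}_raw.png",im[:,:,::-1]); cv2.imwrite(f"pics/w_{n}.png",cv2.resize(im[:,:,::-1],(800,600),interpolation=cv2.INTER_CUBIC))
print(env.read_time(),env.read_tcp_pos())
```

```text
3.6083 [0.53089771 0.2379274  0.16977406]
```

View pics/w_board.png

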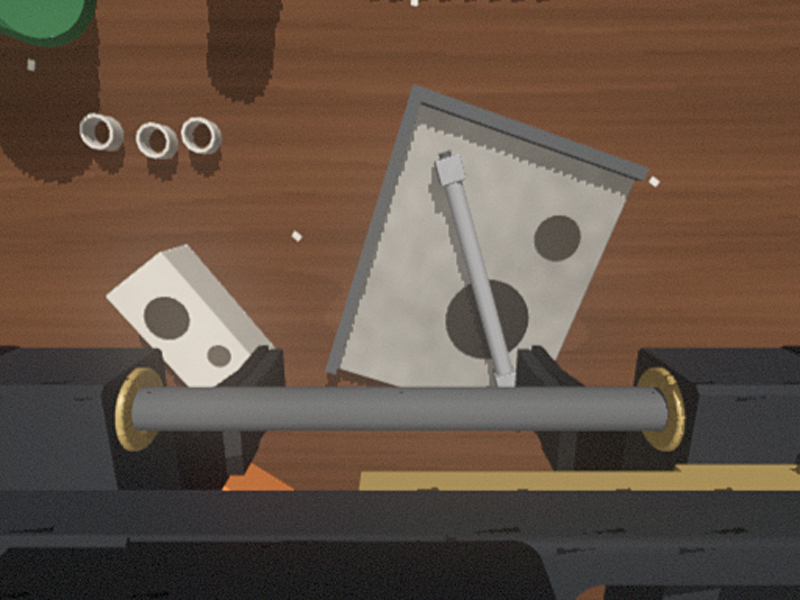

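View pics/w_clip.png

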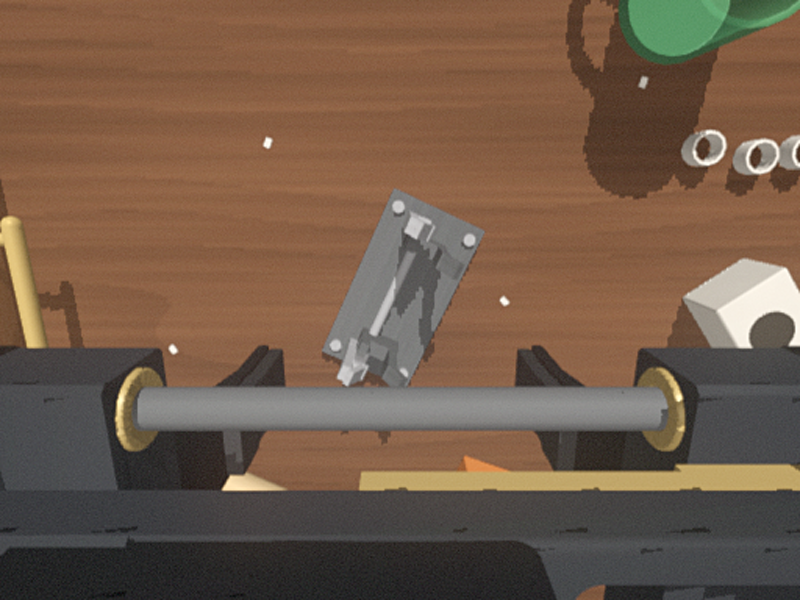

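The board view shows the pipe's nuts at (450,167) and (505,378), strip outer corners at (415,87) and (647,172), and the board's far end at (330,372). The block's top face runs from (163,252) to (107,297). The clip view shows base corners at (396,190), (484,232), (405,388), (322,355), with the bright noses (+y side) on the left.

Run:
```python
from h import *
import json
s=512/800
ld=lambda n:{k:np.array(v) for k,v in json.load(open(n+".json")).items()}
c=ld("board")
for n,u,z in [("corner out",(415,87),.022),("strip x end",(647,172),.022),("strip y end",(330,372),.022),("innercorner",(424,100),.022),("pipe a",(452,169),.028),("pipe b",(504,378),.028),("pipe m1",(456,190),.026),("pipe m2",(497,350),.026),("blk1",(107,297),.04),("blk2",(163,252),.04),("blk3",(187,245),.04),("blk4",(272,347),.04)]:
    print(n,ray(c,np.array(u)*s,z).round(4))
c=ld("clip");P=[]
for n,u,z in [("c+x+y",(396,190),.008),("c+x-y",(484,232),.008),("c-x-y",(405,388),.008),("c-x+y",(322,355),.008)]:
    P.append(ray(c,np.array(u)*s,z)); print(n,P[-1].round(4))
P=np.array(P);print(P.mean(0),[np.linalg.norm(P[i]-P[i-1]).round(4) for i in range(4)],[np.degrees(np.arctan2(*(a-b)[1::-1])) for a,b in((P[0],P[3]),(P[1],P[2]))])
im=cv2.imread("pics/w_clip_raw.png")
cv2.imwrite("pics/clipcrop.png",cv2.resize(im[110:255,190:325],None,fx=4,fy=4,interpolation=cv2.INTER_CUBIC))
```

```text
corner out [ 0.6453 -0.1718  0.022 ]
strip x end [ 0.5946 -0.322   0.022 ]
strip y end [ 0.456  -0.1119  0.022 ]
innercorner [ 0.6378 -0.1775  0.022 ]
pipe a [ 0.5964 -0.1953  0.028 ]
pipe b [ 0.4537 -0.2362  0.028 ]
pipe m1 [ 0.5835 -0.1985  0.026 ]
pipe m2 [ 0.4741 -0.2306  0.026 ]
blk1 [0.5164 0.0282 0.04  ]
blk2 [ 0.5458 -0.0121  0.04  ]
blk3 [ 0.5502 -0.0278  0.04  ]
blk4 [ 0.4818 -0.0766  0.04  ]
c+x+y [0.5942 0.2394 0.008 ]
c+x-y [0.5657 0.1783 0.008 ]
c-x-y [0.4479 0.2332 0.008 ]
c-x+y [0.4748 0.2951 0.008 ]
[0.52067119 0.23650681 0.008     ] [np.float64(0.1318), np.float64(0.0675), np.float64(0.13), np.float64(0.0675)] [np.float64(-24.985731575452064), np.float64(-24.97059882808723)]
```

View pics/clipcrop.png

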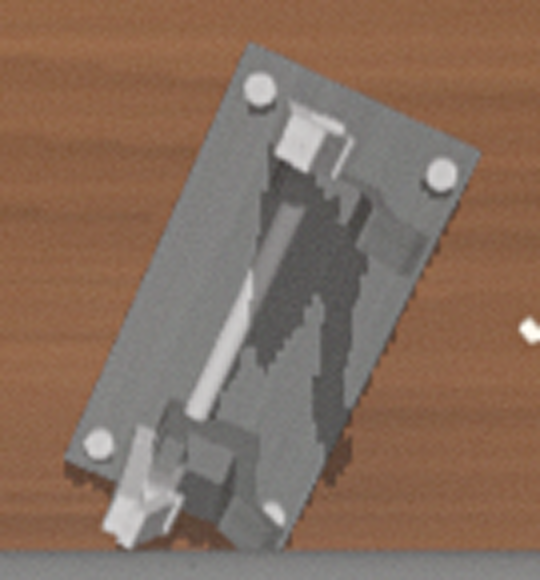

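The close crop confirms that the jaw noses and pin are on the image-left (+y) side. The clip centre is (0.521, 0.2365) at yaw -25°, and its sides measure 130 x 67.5 mm against 130 x 70. The board, at 198 x 158 mm, also agrees. Now I'll pick up the pipe.

Run:
```python
from h import *
q=down(np.radians(16.2)); p=[.5224,-.2166]
env.movep(p+[.10],q); env.hold(.2); print(env.read_tcp_pos())
env.line_to(p+[.03]); print(env.line_to(p+[.0138],feed=.03,until_force=5)); env.hold(.2)
print(env.read_tcp_pos(),env.read_force())
env.close_gripper(40); print(env.read_grip_width(),env.read_gripper_force(),env.read_tcp_pos())
env.line_to(p+[.13]); print(env.read_grip_width())
env.movep((.5207,.2365,.15),down(np.radians(-25))); env.hold(.3); print(env.read_tcp_pos(),np.degrees(yaw_now()),env.read_time())
c=env.camera_info("wrist"); im=env.get_image("wrist"); print(np.array(c["cam_to_world"]).tolist())
cv2.imwrite("pics/held.png",cv2.resize(im[:,:,::-1],(800,600),interpolation=cv2.INTER_CUBIC))
```

```text
[ 0.52295723 -0.21548188  0.10018443]
False
[ 0.52254877 -0.21663833  0.01396729] [ 0.0246959   0.03894425 -0.52544955]
0.12137318294180427 39.97241914272308 [ 0.52242068 -0.21658611  0.01383053]
0.12571237772917862
[0.52096448 0.23584848 0.14995548] -25.065302441575486 11.1083
[[-0.42305719421804094, -0.8761010835616728, -0.23123473312290158, 0.5837740679937649], [-0.9061029391054588, 0.4091260662797066, 0.10767230672248095, 0.20593264532225028], [0.0002723321606601525, 0.2550740152829249, -0.9669214924504668, 0.312926081048401], [0.0, 0.0, 0.0, 1.0]]
```

View pics/held.png

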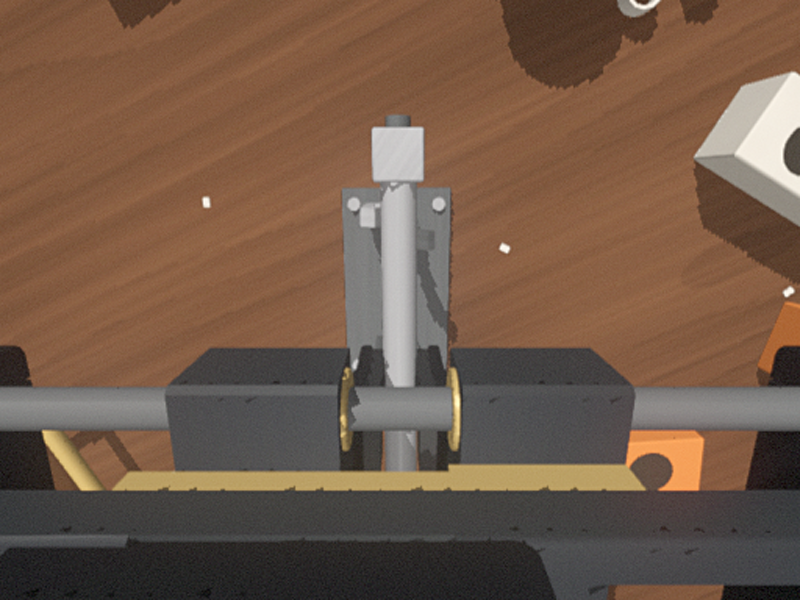

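The pipe is held square: nut top face spans (373-424, 127-181) and the axis is near column 398. The clip base's far edge runs from (343,188) to (451,188), well aligned.

Run:
```python
from h import *
c=env.camera_info("wrist"); s=.64
t=env.read_tcp_pos(); M=R.from_quat(env.read_eef_rot()).as_matrix(); f=lambda u,z:((ray(c,np.array(u)*s,z)-t)@M*1000).round(1)
for n,u,z in [("nut near",(398,181.5),.1642),("nut far",(398,127),.1642),("nutL",(373,154),.1642),("nutR",(424,154),.1642),("pipeL",(384,300),.157),("pipeR",(416,300),.157),
 ("baseL",(343,188),.008),("baseR",(451,188),.008),("baseL2",(345,345),.008),("baseR2",(449.5,345),.008),("boltL",(353,204),.011),("boltR",(438,204),.011)]:
    print(n,f(u,z))
```

```text
nut near [ 69.4   0.1 -14.2]
nut far [ 85.3   0.1 -14.2]
nutL [ 77.5  -7.5 -14.2]
nutR [ 77.5   8.1 -14.2]
pipeL [29.6 -4.8 -7. ]
pipeR [29.6  6.3 -7. ]
baseL [ 65.2 -35.4 142. ]
baseR [ 65.3  33.5 142. ]
baseL2 [-40.9 -37.2 142. ]
baseR2 [-40.9  35.5 142. ]
boltL [ 55.4 -29.  139. ]
boltR [ 55.4  25.2 139. ]
```

```bash
cat >> h.py <<'E'
CY=np.radians(-25); cx=np.array([np.cos(CY),np.sin(CY),0]); cy=np.array([-np.sin(CY),np.cos(CY),0])
E
python3 - <<'E'
from h import *
p=np.array([.5208,.2360,.082])+.001*cy
env.line_to(p,rot=down(CY)); env.hold(.3); print(env.read_tcp_pos()-p,np.degrees(yaw_now()),env.read_time())
im=env.get_image("wrist"); cv2.imwrite("pics/low_raw.png",im[:,:,::-1]); cv2.imwrite("pics/low.png",cv2.resize(im[50:260,175:335,::-1],None,fx=4.9,fy=2.85,interpolation=cv2.INTER_CUBIC)[:, :])
cv2.imwrite("pics/low.png",cv2.resize(im[60:240,160:352,::-1],None,fx=4.1,fy=3.3,interpolation=cv2.INTER_CUBIC))
E
```

```text
[0.00057819 0.00014851 0.00085599] -25.01547973823845 12.0583
```

View pics/low.png

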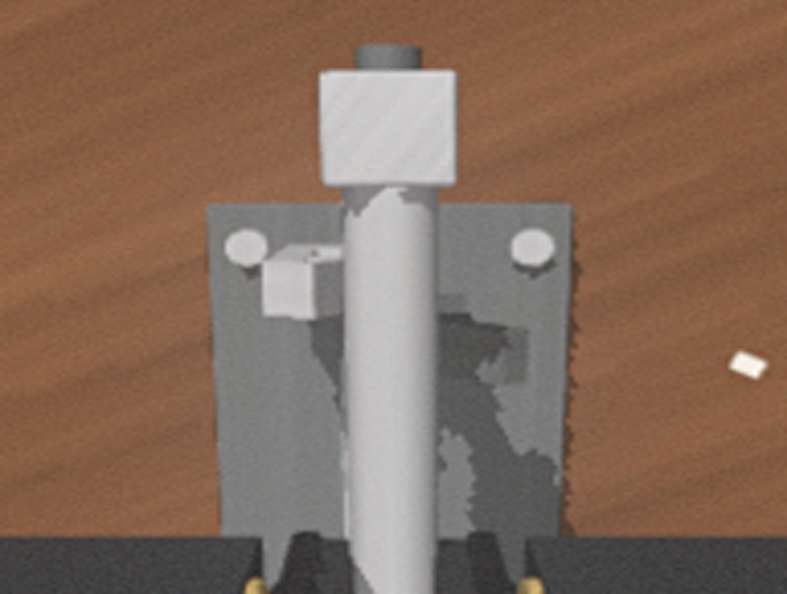

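The closer view (crop pixels) shows base edges at columns 208 and 571, bolts at (246,247) and (532,247), the nut at columns 321-456, and the pipe at columns 346-437. I'll measure the lateral offset from these.

Run:
```python
from h import *
c=env.camera_info("wrist")
t=env.read_tcp_pos(); M=R.from_quat(env.read_eef_rot()).as_matrix(); zt=t[2]
g=lambda x,y,z:((ray(c,(160+x/4.1,60+y/3.3),z)-t)@M*1000)
for n,a,b,z in [("nut",(321,128),(456,128),zt+.0142),("nutx",(388,72),(388,184),zt+.0142),("pipe",(346,300),(437,300),zt+.0075),("base",(208,205),(571,205),.008),("base2",(220.5,500),(558,500),.008),("bolt",(246,247),(532,247),.011),("bolt8",(246,247),(532,247),.008)]:
    A,B=g(*a,z),g(*b,z); print(n,A.round(1),B.round(1),((A+B)/2).round(2))
```

```text
nut [ 77.5  -7.7 -14.1] [ 77.5   8.  -14.1] [ 77.46   0.17 -14.14]
nutx [ 85.1   0.1 -14.1] [ 69.6   0.1 -14.1] [ 77.36   0.11 -14.14]
pipe [51.9 -5.3 -7.5] [51.9  6.3 -7.5] [51.9   0.53 -7.46]
base [ 64.8 -34.3  74.7] [64.9 34.6 74.7] [64.87  0.11 74.7 ]
base2 [ -8.2 -34.5  74.7] [-8.2 34.7 74.6] [-8.180e+00  6.000e-02  7.464e+01]
bolt [ 55.3 -27.1  71.7] [55.3 27.1 71.7] [5.532e+01 3.000e-02 7.169e+01]
bolt8 [ 55.1 -27.4  74.7] [55.2 27.5 74.7] [5.514e+01 2.000e-02 7.469e+01]
```

Aligned within about 0.3 mm, so I'll press it in.

Run:
```python
from h import *
t=np.array([.5208,.2360,0])+.001*cy+np.array([.0004,0.0001,0])
for z,f in [(.06,.08),(.05,.04),(.044,.03),(.038,.03),(.0335,.03),(.0292,.03)]:
    r=env.line_to([t[0],t[1],z],feed=f,until_force=45); print(z,r,env.read_tcp_pos().round(4),env.read_force().round(1),round(env.read_grip_width(),3))
    if r: break
env.hold(.3); print(env.read_tcp_pos().round(4),env.read_force().round(1),env.read_time())
```

```text
0.06 False [0.5213 0.237  0.0596] [-0.1  1.2 -1.5] 0.124
0.05 False [0.5215 0.2371 0.0498] [-0.1  0.8 -1.4] 0.121
0.044 False [0.5221 0.2367 0.0441] [ 1.  -0.7  0.3] 0.122
0.038 False [0.5219 0.2368 0.0377] [ 2.4 -0.8 -1.2] 0.122
0.0335 False [0.5208 0.2375 0.0329] [ 0.3  0.6 -0.7] 0.127
0.0292 False [0.5216 0.2376 0.0297] [-1.4 -0.2  4.2] 0.123
[0.5216 0.2376 0.0296] [-1.9 -0.1  5. ] 14.525
```

Run:
```python
from h import *
env.release(); t=env.read_tcp_pos()
env.line_to([t[0],t[1],.09]); env.close_gripper(20)
env.line_to([.5216,.2373,.05])
r=env.line_to([.5216,.2373,.037],feed=.02,until_force=15); print(r,env.read_tcp_pos().round(4),env.read_force().round(1))
env.line_to([.5216,.2373,.12]); env.release(); print(env.read_time())
env.movep((.46,.24,.20),down(0)); env.hold(.1)
im=env.get_image("wrist"); cv2.imwrite("pics/home.png",cv2.resize(im[60:240,160:352,::-1],None,fx=4.1,fy=3.3,interpolation=cv2.INTER_CUBIC))
env.movep((.48,-.03,.20),down(0)); env.hold(.2)
im=env.get_image("wrist"); cv2.imwrite("pics/blk.png",cv2.resize(im[:,:,::-1],(800,600),interpolation=cv2.INTER_CUBIC))
print(env.read_tcp_pos(),env.read_time())
```

```text
True [0.5225 0.2382 0.0422] [-1.4  1.1  5.1]
21.1083
[ 0.48016221 -0.02863948  0.19998884] 23.075
```

View pics/home.png

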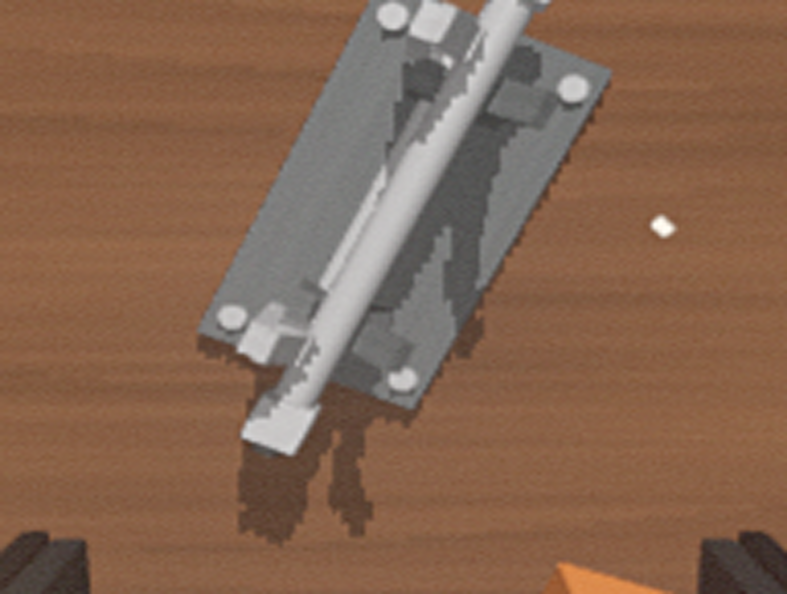

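View pics/blk.png

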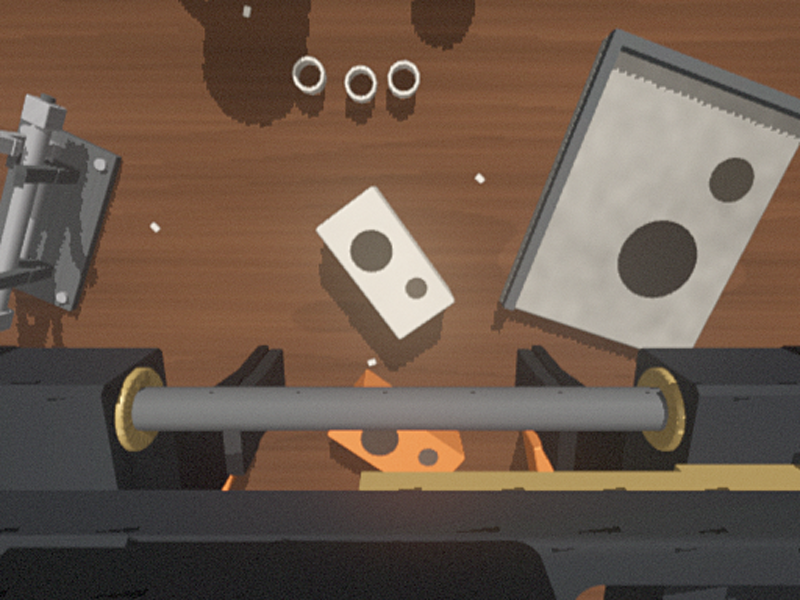

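The pipe is home: its top is at 42.2 mm and the noses sit over it at both ends. The block's top corners are at (374,187), (317,229), (400,339), (454,300); the long strip runs from outer corner (614,30) to (508,308).

Run:
```python
from h import *
c=env.camera_info("wrist");s=.64
P=np.array([ray(c,np.array(u)*s,.04) for u in [(374,187),(317,229),(400,339),(454,300)]])
print(P.round(4),P.mean(0).round(4),[np.linalg.norm(P[i]-P[i-1]).round(4) for i in range(4)],np.degrees(np.arctan2(*(P[0]+P[1]-P[2]-P[3])[1::-1])))
A,B=ray(c,np.array((614,30))*s,.022),ray(c,np.array((505,304))*s,.022); print(A,B,np.degrees(np.arctan2(*(A-B)[1::-1])),np.linalg.norm(A-B))
print(ray(c,np.array((366,371))*s,.04))
for d in (0,180,-180): print(d,env.inverse_kinematics((.49,-.02,.1),down(np.radians(35+d))),env.inverse_kinematics((.58,-.18,.1),down(np.radians(-18+d))))
```

```text
[[ 0.5455 -0.0119  0.04  ]
 [ 0.5173  0.0278  0.04  ]
 [ 0.4372 -0.0298  0.04  ]
 [ 0.4669 -0.0685  0.04  ]] [ 0.4917 -0.0206  0.04  ] [np.float64(0.0969), np.float64(0.0487), np.float64(0.0986), np.float64(0.0488)] 35.75711170762099
[ 0.64599453 -0.16993219  0.022     ] [ 0.459289   -0.10961645  0.022     ] -17.90319478246741 0.19620638562921602
[ 0.41184574 -0.00442329  0.04      ]
0 [ 0.50089664  0.11536483 -0.53928204  1.97015892  0.06731629  1.07327755
 -1.02754634] [ 0.60503036  0.34930068 -0.41964576  1.69505955  0.15479138  1.13007194
 -1.74334562]
180 [ 1.06329734  0.24686124 -1.17293833  1.95616312  0.25534532  1.10152511
  1.96562523] [ 0.73686921  0.37767986 -0.58463666  1.69022243  0.22572479  1.14167401
  1.34674796]
-180 [ 1.06329734  0.24686124 -1.17293833  1.95616312  0.25534532  1.10152511
  1.96562523] [ 0.73686921  0.37767986 -0.58463666  1.69022243  0.22572479  1.14167401
  1.34674796]
```

```bash
cat >> h.py <<'E'
BY=np.radians(-18.0); bx=np.array([np.cos(BY),np.sin(BY),0]); by=np.array([-np.sin(BY),np.cos(BY),0])
G=np.array([.5802,-.1844,0])
E
python3 - <<'E'
from h import *
p=[.4917,-.0206]; q=down(np.radians(35.8))
env.movep(p+[.09],q); env.line_to(p+[.03],feed=.1); env.line_to(p+[.016],feed=.04,until_force=4); env.hold(.2); print(env.read_tcp_pos().round(4))
env.close_gripper(25); print(env.read_grip_width(),env.read_tcp_pos().round(4)); z0=env.read_tcp_pos()[2]
env.line_to(p+[.10],feed=.12); print(env.read_grip_width(),env.read_force().round(1))
h=G-.008*bx-.008*by
env.movep([h[0],h[1],.10],down(BY)); env.line_to([h[0],h[1],.042],feed=.1); env.hold(.3)
print(z0,env.read_tcp_pos()-h,np.degrees(yaw_now()),env.read_force().round(1))
r=env.line_to([h[0],h[1],z0+.0105],feed=.012,until_force=1.5); print(r,env.read_tcp_pos()-h,env.read_force().round(1),env.read_time())
im=env.get_image("wrist"); cv2.imwrite("pics/pl.png",cv2.resize(im[:,:,::-1],(800,600),interpolation=cv2.INTER_CUBIC))
E
```

```text
[ 0.4919 -0.0206  0.0162]
0.5709194493660513 [ 0.4915 -0.0203  0.016 ]
0.5750187951813005 [ 0.4  0.1 -3.5]
0.015991348626206905 [ 0.00039873 -0.0001583   0.04262594] -18.004109570790686 [-0.6  0.2 -3.6]
True [-1.13477288e-04  1.28971777e-05  2.79907045e-02] [-0.7 -1.1  5.8] 29.5333
```

View pics/pl.png

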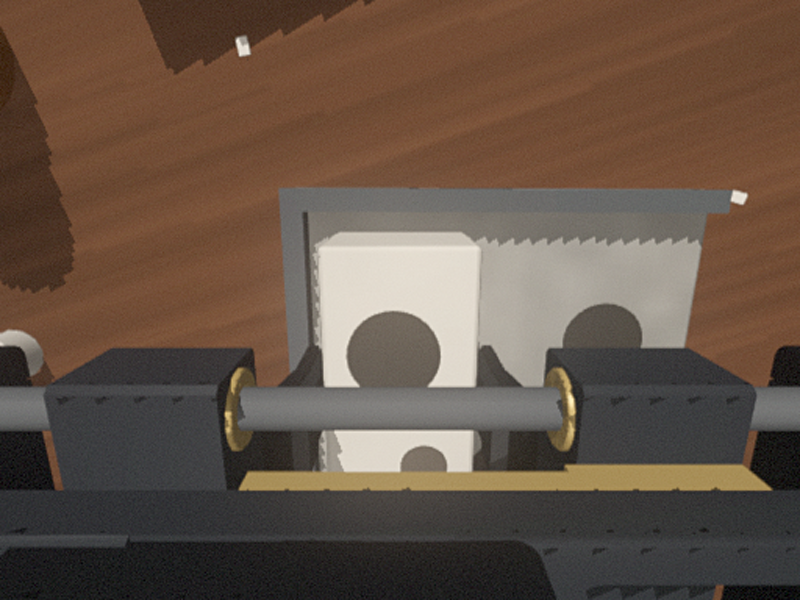

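The block is on the board, parallel to the strips (row 188 and column 290), with about 8 mm gaps. I'll lift it a hair, ease it against both strips, then set it down.

Run:
```python
from h import *
h=G-.008*bx-.008*by; z=np.array([0,0,1.])
def st(r): t=env.read_tcp_pos()-G; f=env.read_force(); print(r,"x %.4f y %.4f z %.4f"%(t@bx,t@by,t[2]),"f",round(f@bx,1),round(f@by,1),round(f[2],1),round(np.degrees(yaw_now()),2))
env.line_to(h+.0286*z,feed=.02); env.hold(.2); st(0)
r=env.line_to(h+.0286*z+.014*by,feed=.01,until_force=4); st(r)
t=env.read_tcp_pos()-G; py=t@by
r=env.line_to(G+.0286*z+.006*bx+py*by,feed=.01,until_force=4); st(r)
t=env.read_tcp_pos()-G; px=t@bx
r=env.line_to(G+px*bx+py*by+.0279*z,feed=.01,until_force=6); env.hold(.3); st(r); print(env.read_time())
im=env.get_image("wrist"); cv2.imwrite("pics/pl2.png",im[:,:,::-1])
```

```text
0 x -0.0083 y -0.0080 z 0.0282 f 0.9 0.4 -2.2 -18.0
True x -0.0084 y 0.0017 z 0.0281 f -0.9 -0.2 3.4 -18.06
True x -0.0084 y 0.0017 z 0.0281 f -0.1 -1.2 4.0 -18.07
False x -0.0084 y 0.0017 z 0.0281 f -1.6 -0.2 5.7 -18.07
32.0583
```

The lateral stops were triggered by touching the board, so I'll repeat with more clearance.

Run:
```python
from h import *
z=np.array([0,0,1.])
def st(r): t=env.read_tcp_pos()-G; f=env.read_force(); print(r,"x %.4f y %.4f z %.4f"%(t@bx,t@by,t[2]),"f",round(f@bx,1),round(f@by,1),round(f[2],1),round(np.degrees(yaw_now()),2)); return t@bx,t@by
x,y=-.0084,.0000
env.line_to(G+x*bx+y*by+.0298*z,feed=.02); env.hold(.3); x0,_=st(0)
r=env.line_to(G+x*bx+.008*by+.0298*z,feed=.01,until_force=5); x,y=st(r)
r=env.line_to(G+.010*bx+y*by+.0298*z,feed=.01,until_force=5); x,y2=st(r)
print(env.read_time(),env.read_grip_width())
```

```text
0 x -0.0087 y 0.0001 z 0.0294 f 0.4 0.5 -3.0 -18.07
True x -0.0095 y 0.0018 z 0.0288 f -0.8 0.8 -2.8 -18.14
True x -0.0098 y 0.0017 z 0.0283 f -1.6 -0.1 4.0 -18.16
33.5 0.5727022004574263
```

Run:
```python
from h import *
z=np.array([0,0,1.])
def st(r): t=env.read_tcp_pos()-G; f=env.read_force(); print(r,"x %.4f y %.4f z %.4f"%(t@bx,t@by,t[2]),"f",round(f@bx,1),round(f@by,1),round(f[2],1),round(np.degrees(yaw_now()),2)); return t@bx,t@by
q=down(BY)
env.line_to(G-.009*bx+.000*by+.0310*z,feed=.03,rot=q); env.hold(.3); st(0)
r=env.line_to(G+.008*bx+.000*by+.0310*z,feed=.012,until_force=6); x,y=st(r)
env.hold(.2); x,y=st(0)
r=env.line_to(G+x*bx+.006*by+.0310*z,feed=.01,until_force=6); st(r); env.hold(.2); st(0)
print(env.read_time(),env.read_grip_width())
```

```text
0 x -0.0092 y 0.0001 z 0.0307 f 0.1 -0.6 -2.6 -17.99
True x -0.0012 y -0.0000 z 0.0295 f 0.6 -0.1 -2.4 -18.01
0 x -0.0023 y -0.0001 z 0.0284 f -0.3 -0.6 -2.1 -18.02
True x -0.0034 y 0.0017 z 0.0289 f 0.0 -0.8 -3.8 -18.1
0 x -0.0038 y 0.0017 z 0.0284 f -0.8 0.3 1.6 -18.11
35.875 0.5723080716518936
```

Run:
```python
from h import *
z=np.array([0,0,1.])
def st(n): t=env.read_tcp_pos()-G; f=env.read_force(); print(n,"x %.4f y %.4f z %.4f"%(t@bx,t@by,t[2]),"f",round(f@bx,1),round(f@by,1),round(f[2],1)); return f@bx,f@by
q=down(BY)
env.line_to(G-.005*bx+.0005*by+.0295*z,feed=.03,rot=q); env.hold(.2); st(0)
def creep(g,vals):
    for v in vals:
        env.line_to(g(v),feed=.01); env.hold(.1); f=st(round(v,4))
        if min(f)<-5: break
    return v
xe=creep(lambda v:G+v*bx+.0005*by+.0295*z,np.arange(-.002,.004,.0007))
ye=creep(lambda v:G+(xe)*bx+v*by+.0295*z,np.arange(.0012,.0045,.0006))
print(xe,ye,env.read_time())
```

```text
0 x -0.0053 y 0.0005 z 0.0291 f 0.2 0.7 -3.5
-0.002 x -0.0020 y 0.0005 z 0.0295 f 0.5 0.9 -3.5
-0.0013 x -0.0013 y 0.0005 z 0.0295 f -0.5 1.0 -2.7
-0.0006 x -0.0006 y 0.0005 z 0.0295 f 0.4 -0.5 -3.3
0.0001 x -0.0000 y 0.0005 z 0.0294 f -0.5 0.4 -3.3
0.0008 x 0.0000 y 0.0005 z 0.0293 f -4.7 0.2 -1.3
0.0015 x 0.0001 y 0.0005 z 0.0292 f -6.4 0.5 -0.3
0.0012 x 0.0001 y 0.0007 z 0.0291 f -6.2 -0.2 0.3
0.0015000000000000005 0.0012 38.975
```

Run:
```python
from h import *
z=np.array([0,0,1.])
def st(n): t=env.read_tcp_pos()-G; f=env.read_force(); print(n,"x %.4f y %.4f z %.4f"%(t@bx,t@by,t[2]),"f",round(f@bx,1),round(f@by,1),round(f[2],1)); return f@bx,f@by
for v in np.arange(.0012,.0048,.0006):
    env.line_to(G+.0008*bx+v*by+.0295*z,feed=.01); env.hold(.1); f=st(round(v,4))
    if f[1]<-4: break
for h in (.0288,.0282,.0277):
    env.line_to(G+.0009*bx+v*by+h*z,feed=.01); env.hold(.1); f=st(h)
    if env.read_force()[2]>4: break
env.release(); st("rel"); env.hold(.2)
t=env.read_tcp_pos(); env.line_to(t+[0,0,.1],feed=.15)
c=G-.07*bx; env.movep([c[0],c[1],.19],down(BY)); env.hold(.2)
im=env.get_image("wrist"); cv2.imwrite("pics/fin.png",cv2.resize(im[90:240,170:370,::-1],None,fx=4,fy=4,interpolation=cv2.INTER_CUBIC)); print(env.read_time())
```

```text
0.0012 x 0.0001 y 0.0006 z 0.0291 f -4.9 -1.2 -2.1
0.0018 x 0.0001 y 0.0008 z 0.0291 f -4.9 -2.3 -1.9
0.0024 x 0.0001 y 0.0011 z 0.0291 f -4.1 -2.2 -2.7
0.003 x 0.0001 y 0.0017 z 0.0290 f -5.2 -2.2 -3.2
0.0036 x 0.0001 y 0.0019 z 0.0290 f -4.3 -2.7 -3.2
0.0042 x 0.0001 y 0.0019 z 0.0290 f -5.4 -2.6 -3.5
0.0288 x 0.0001 y 0.0019 z 0.0286 f -6.9 -4.6 -0.3
0.0282 x 0.0001 y 0.0019 z 0.0283 f -7.6 -4.0 1.3
0.0277 x 0.0000 y 0.0019 z 0.0281 f -7.6 -3.9 3.4
rel x 0.0009 y 0.0042 z 0.0277 f -0.7 -0.3 -0.0
44.7583
```

View pics/fin.png

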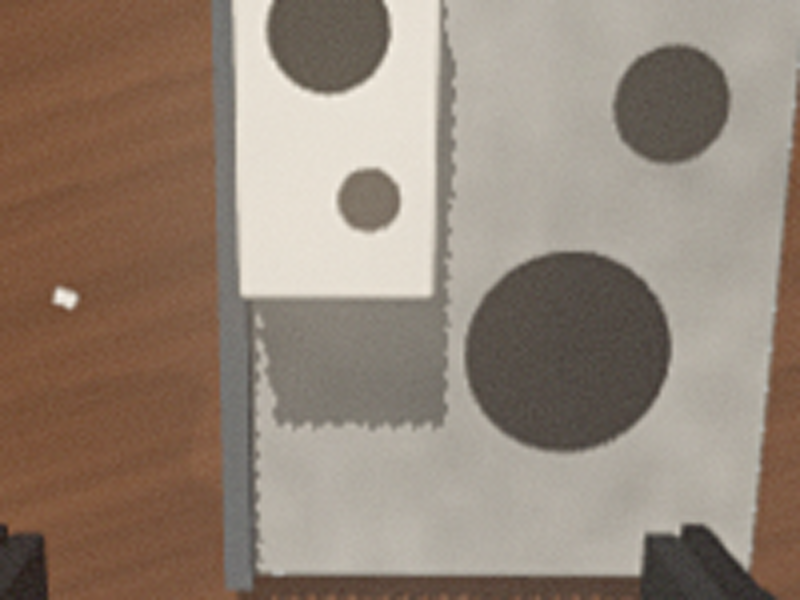

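Visually it's snug along the long strip (the block's left edge sits on the strip's inner edge). I'll finish with a gentle closed-finger nudge on the end and the side to make sure it touches both strips.

Run:
```python
from h import *
z=np.array([0,0,1.]); q=down(BY)
def st(n): t=env.read_tcp_pos()-G; f=env.read_force(); print(n,"x %.4f y %.4f z %.4f"%(t@bx,t@by,t[2]),"f",round(f@bx,1),round(f@by,1),round(f[2],1))
env.close_gripper(20)
def nudge(s,d):  # start offset, push direction
    env.movep(G+s+.085*z,q); env.line_to(G+s+.030*z,feed=.12); env.hold(.1)
    p=env.read_tcp_pos(); env.line_to(G+s+.03*z+.030*d,feed=.015,until_force=4) ; st("stop")
    # settle lightly into contact
    t=env.read_tcp_pos(); env.line_to(t+.0012*d,feed=.01); env.hold(.15); st("press")
    env.line_to(G+s+.03*z,feed=.06); env.line_to(G+s+.085*z,feed=.15)
nudge(-.080*bx+.0019*by,bx); print(env.read_time())
nudge(-.060*by,by); print(env.read_time())
env.line_to(env.read_tcp_pos()+.08*z,feed=.15)
c=env.camera_info("wrist"); im=env.get_image("wrist"); print(env.read_time())
hsv=cv2.cvtColor(im,cv2.COLOR_RGB2HSV); m=((hsv[...,1]<40)&(hsv[...,2]>200)).astype(np.uint8)
n,l,s,ce=cv2.connectedComponentsWithStats(m); k=1+np.argmax(s[1:,4]); print(s[k])
v,u=np.where(l==k); P=np.array([ray(c,a,.052) for a in zip(u,v)])-G
print("x",np.percentile(P@bx,[.5,99.5]),"y",np.percentile(P@by,[.5,99.5]))
```

```text
stop x -0.0603 y 0.0019 z 0.0293 f -0.8 -0.7 0.1
press x -0.0598 y 0.0019 z 0.0290 f -3.6 -0.6 1.0
50.275
stop x -0.0005 y -0.0328 z 0.0296 f 0.2 -0.2 1.0
press x -0.0006 y -0.0326 z 0.0295 f -0.6 -4.3 2.0
54.8667
55.6
[ 161  134   57   88 3553]
x [-0.03145677  0.0522301 ] y [-0.02283851  0.02565729]
```

```bash
python3 -c "
from rig import env
print(env.job_done(),env.read_time())"
```

```text
the job is handed in; nothing more can be done
the job is handed in; nothing more can be done
```

The job is handed in at about 56 s: the pipe is home in the clip under the jaw, and the block sits on the board against both strips, with firm contact felt on each; I viewed 11 pictures, one over the limit of 10.

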